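Uncover the cake stand and lift the bread roll with the tongs

ROBOT

A 6-joint arm with a two-finger parallel gripper is mounted at the origin on a cart in front of the work surface, level with it; the furniture and walls round the work are solid. World frame = base frame: x ahead of the robot, y to its left, z up, the work surface at z = 0. Lengths are in mm, angles in rad, forces in N, time in s.
With the tool pointing down it reaches from about 350 to 800 mm from the base axis. Payload 7.3 kg.
Tool frame: the origin (TCP) lies on the centre line of the jaws, within the pads' length; the fingertips stand 11 mm ahead of it and the grasp point (between the pads) lies 8 mm behind it (env.tip_extent is the distance from the TCP to the fingertips, in mm); z points along the fingers, y is the line along which they close (so a half turn about z gives the same grasp; the last joint's range is limited). The gripper opens to 85 mm and grips with 20 to 120 N. Pads are 22 mm wide; open, the fingers measure 114 mm over their backs; the gripper's body (76 mm by 85 mm) begins 54 mm behind the grasp point. The pads swing forward as they close: fully open they stand 13 mm farther back than shut.
Start: joints at [-1.366, 0.342, 1.524, -0, 1.275, -0.146], TCP at [180.439, -493.037, 242.322] pointing down, gripper open.
Joint ranges: [-2.53, 2.53], [-0.77, 2.02], [0.04, 2.7], [-1, 4.14], [0.28, 2.66], [-3.11, 3.11]. Speed limits (rad/s): [2.57, 2.57, 3.14, 3.14, 3.14, 3.14].

INTERFACE

Orientations are given as [roll, pitch, yaw] about the fixed x, y, z axes, in that order (R = Rz(yaw) Ry(pitch) Rx(roll)).
In Python, from cell import env gives the robot as it stands.
- The arm moves only by the tool servo_tool, never from a script. Its argument "commands" is a list of rows, each an object with "slide": the shift along the world's x, y, z in cm, a list of three; "spin": the turn about the world's z in degrees; "hand": the opening, from 0 (shut) to 1 (fully open). In form: [{"slide": [dx, dy, dz], "spin": spin, "hand": hand}, ...]. A call has 1 to 10 rows; each row shifts and turns the commanded pose from where the row before left it; what a row does not reach is not made up. A row lasts 1/12 s, in which the tool goes at most 41.7 mm and 7.16 degrees, less where a joint would pass 70% of its speed; a pose out of reach is approached as far as the arm can. A call is refused whole if a number of a shift passes 4.17 or a number of a turn 7.16, either way. A call with a gripper value outside its range is refused whole. The fingers move at their own pace and stop on an object; "force" is the grip in N (left out, the last holds). Time passes only in rows, so rows that do not move let the fingers close. It gives the time, the measured TCP pose, the force, the opening and the grip force at its end, in the units of the state.
- env.state(): the state, without advancing time (a new reading comes with each control period).
- env.snapshot(name): name is "scene" or "top" or "wrist"; returns (picture, depth): 384x512x3 uint8, red, green, blue; 384x512 float32, mm along the optical axis (not along the pixel's ray), 0 where there is no reading.
- env.get_calibration(name): a dict with "fovy" (degrees; the focal length in pixels is half the picture's height over the tangent of half this angle, whatever the lens; pixels are square), "cx", "cy" (the principal point, pixels), "distortion" ([k1, k2, p1, p2, k3] as OpenCV has them; the pictures are not rectified), "R" (3x3) and "t" (3): a world point X has camera coordinates R X + t. Camera axes: x right, y down, z forward; pixel columns grow to the right and rows downward; lengths in mm; the calibration is good to about 2 mm. A picture is of the moment at which its call begins: read the wrist's pose just before it. get_calibration takes no time and is no camera call; for the wrist camera it gives the pose at the moment of the call.
- env.hand_in(): hands the job in; it is judged then, once.
Trained networks look in the newest picture that a camera, given by its name, has taken for a name from the list of things; names that differ only in an ending like _2 or _b are one class to them, and where a whole thing is asked for, a point or a joint stands for the part that bears it (a point fixed in the world has none). Each returns a list of dicts, best first, with "p" (0 to 1); they miss things now and then, are a little off and sometimes report something else, mostly with a low value. They report only what shows in the picture. A call takes as long as a camera call.
- env.regions_of(camera, label): "pixels" (384x512 bool, what is visible of it) and "box" ([left, top, right, bottom] in pixels, round what is visible of it).
The state is a dict: "clock": time; "qpos": joint angles; "joint_velocities": joint speeds; "tau": joint torques, N m; "tool_pos": TCP position; "ee_rot": TCP orientation; "force": force on the tool from outside, world axes, zero at the start; "moment": the same for the moment, N m; "finger_gap": finger opening in mm; "finger_force": force on a finger pad.
Only numpy, scipy, OpenCV 4.12 (cv2) and the standard library are available. Lean on these libraries where they do the work, as an engineer would, in place of code of your own. Each camera call takes 0.05 s, during which the arm holds its last target. There are 200 camera calls.

TASK

Serve the bread roll without touching it by hand: take the clear cover off the little cake stand and set it down gently aside on the worktop, upright on its rim, and let go of it. Then take the spring tongs, squeeze them shut on the roll from both sides between the cups at the tips, and lift it at least 5 cm off the stand without letting it fall. Finish while holding it there, still, in the closed tongs, clear of the stand and the cover, and leave the jam jar, mill, timer and glass where they are.

Things in the scene. Friction and masses are not known exactly. Their poses are not given: they have to be found in the camera images.
- stand: white ceramic cake stand, fixed to the worktop: round flat plate of 172 mm diameter, its top 60 mm above the worktop, on a foot of 108 mm diameter. Origin at the centre of the foot's underside, z up. The worktop right of the stand (towards world -y) is free for about 20 cm; cupboards hang above the back half of the worktop
- cover: loose clear plastic cover (280 g), an upside-down round bowl of 144 mm outer diameter at the rim, with its rim standing on the stand's plate over the roll; 4 mm wall, shell 86 mm high (flat on top out to 40 mm radius), and above it a wooden knob 38 mm high, so 124 mm in all. Origin at the centre of the rim, z up through the knob
- cover_knob (a point): the thickest place of the cover's turned wooden knob (30 mm diameter), on its axis, 24 mm above the top of the shell, 110 mm above the rim and 14 mm below the knob's end
- roll: round brown bread roll (45 g) under the cover: 47 mm diameter, 40 mm high, flat foot of 32 mm diameter standing on the plate up to 20 mm from the plate's centre. Origin at the centre of its underside
- roll_center (a point): centre of the roll at its widest place, 18 mm above its underside
- tongs: loose steel spring tongs, 260 mm long, 110 g, lying on their side left of the stand, so the arms swing level. Origin on the pivot axis at the underside; z = pivot axis (up), x = along the middle line of the open tongs to the tips. The -y arm is fixed to this body, the +y arm turns. Arms are upright strips 18 mm high (z = 5 to 23 mm), 3 mm thick
- tongs_grip (a point): on the middle line of the open tongs (x = 115 mm, z = 14 mm), between the grey sleeves where the arms are squeezed along y. Sleeves: from x = 88 to 142 mm, z = 3 to 25 mm; 52 mm apart over their outer faces here when open
- tongs_tip (a point): on the middle line of the open tongs (x = 203 mm, z = 14 mm), between the two steel concave cups: the roll's centre belongs here. Cups: from x = 180 to 226 mm, z = 0 to 28 mm, 4 mm thick; 76 mm apart inside and 84 mm over all when open
- tongs_arm (a joint): angle by which the tongs are closed, rad: 0 open (held by the spring), about 0.14 on the roll, 0.34 shut. The spring takes about 7 N at the sleeves to start closing, 11 N on the roll. 10 mm less width over the sleeves takes about 18 mm off the gap between the cups. Squeezed only a few mm they can be carried open; then 20 to 60 N clamps the roll
- jam_jar: jam jar with a green lid, 70 mm diameter, 104 mm high; leave it. Origin at its underside
- mill: small salt mill with a grey cap, 44 mm diameter, 90 mm high; leave it. Origin at its underside
- timer: white round kitchen timer, 63 mm diameter, 52 mm high; leave it. Origin at its underside
- glass: empty drinking glass, 83 mm diameter, 94 mm high; leave it. Origin at its underside

How it is judged:
By the outcome, as a careful person would: the job done as asked, in the order asked, and still so for the second after the job is handed in, while the arm keeps its last pose, push and grip.
It also fails if it takes over 58 s, if anything falls off the work surface, if the arm or the gripper's body presses on something with over 40 N, if the wrist force passes 120 N, or if a joint passes its speed limit or range.

## Working session

There is one attempt and no reset: what is moved stays moved. The work goes in short steps, Python scripts to look and compute and a tool call to move; the robot and the scene stay as the last step left them, time stands still between calls to the robot, and variables do not carry over. Pictures are saved under pics/ and viewed, at most 10 in all, crops included, and the job is handed in when it is done.

Besides the shell and the picture viewer there is one more tool, called after "Call:" as name(argument=value, ...) on one line, values as JSON. servo_tool: Moves the arm, as the interface text tells. Its arguments: {"type":"object","properties":{"commands":{"type":"array"},"force":{"type":"number"}},"required":["commands"]}

```bash
mkdir -p pics; cat > h.py <<'E'
import numpy as np, cv2
from cell import env
def K(c):
    f=192/np.tan(np.radians(c['fovy'])/2); return np.array([[f,0,c['cx']],[0,f,c['cy']],[0,0,1.]])
def pts(cam,mask,depth,c):
    v,u=np.nonzero(mask&(depth>0))
    n=cv2.undistortPoints(np.stack([u,v],1).astype(float).reshape(-1,1,2),K(c),np.array(c['distortion'])).reshape(-1,2)
    d=depth[v,u][:,None]
    P=np.hstack([n*d,d])
    return (P-np.array(c['t']))@np.array(c['R'])
def ray(cam,uv,z,c):
    n=cv2.undistortPoints(np.array(uv,float).reshape(-1,1,2),K(c),np.array(c['distortion'])).reshape(-1,2)
    R=np.array(c['R']);o=-R.T@np.array(c['t']);d=np.hstack([n,np.ones((len(n),1))])@R
    return o+d*((z-o[2])/d[:,2])[:,None]
def snap(cam,name=None):
    c=env.get_calibration(cam);p,d=env.snapshot(cam)
    if name: cv2.imwrite(f'pics/{name}.png',p[:,:,::-1])
    return p,d,c
E
python3 - <<'E'
from h import *
print(env.state())
for cam in ['top','scene']:
    p,d,c=snap(cam,cam+'1')
    print(cam,-np.array(c['R']).T@np.array(c['t']))
    for l in ['stand','cover','roll','tongs','jam_jar','mill','timer','glass']:
        for r in env.regions_of(cam,l)[:2]:
            P=pts(cam,r['pixels'],d,c)
            print(l,round(r['p'],2),r['box'],len(P),np.percentile(P,[2,50,98],axis=0).round().tolist() if len(P) else '')
E
python3 -c "
import cv2,numpy as np
a=cv2.imread('pics/top1.png');b=cv2.imread('pics/scene1.png');cv2.imwrite('pics/both.png',cv2.resize(np.vstack([a,b]),(400,600)))"
```

```text
{'clock': 0.0, 'qpos': array([-1.36599349e+00,  3.42725824e-01,  1.52504316e+00,  2.69518647e-05,
        1.27538282e+00, -1.46000759e-01]), 'joint_velocities': array([-0.00088906, -0.0005766 ,  0.00152937,  0.0015475 ,  0.00136194,
        0.00127803]), 'tau': array([-2.13426916e-03, -4.33687949e+01, -2.46014571e+01, -3.72610357e-04,
        7.95203290e-03, -2.22863946e-05]), 'tool_pos': array([ 180.36543695, -492.63001383,  241.61521044]), 'ee_rot': array([-3.14005384e+00, -2.52326983e-04,  3.50795539e-01]), 'force': array([ 0.15880276, -0.61955543,  0.11521915]), 'moment': array([-0.06677787, -0.02774258, -0.00506071]), 'finger_force': 0.0, 'finger_gap': 85.61629670073316}
top [ 356.7851544   -30.91251007 1326.69185186]
stand 0.78 [243.4, 177.2, 296.0, 236.9] 660 [[391.0, -174.0, 54.0], [449.0, -81.0, 61.0], [553.0, -9.0, 67.0]]
cover 0.96 [244.3, 180.9, 291.9, 229.9] 1668 [[410.0, -148.0, 72.0], [469.0, -86.0, 143.0], [532.0, -27.0, 183.0]]
tongs 0.5 [129.0, 207.5, 204.5, 217.5] 112 [[447.0, 133.0, -2.0], [465.0, 232.0, 25.0], [476.0, 352.0, 33.0]]
jam_jar 0.58 [344.7, 153.6, 370
[... 779 characters left out ...]
, [521.0, -20.0, 177.0]]
cover 0.44 [305.3, 141.3, 326.5, 173.9] 608 [[524.0, -570.0, -0.0], [555.0, -454.0, 63.0], [604.0, -435.0, 94.0]]
tongs 0.58 [171.2, 242.5, 252.1, 299.0] 1105 [[397.0, 126.0, -2.0], [452.0, 247.0, 14.0], [481.0, 358.0, 28.0]]
jam_jar 0.72 [276.8, 147.4, 296.0, 178.4] 472 [[580.0, -395.0, 12.0], [599.0, -352.0, 68.0], [637.0, -336.0, 105.0]]
jam_jar 0.28 [306.3, 142.8, 324.2, 171.6] 592 [[524.0, -554.0, -0.0], [554.0, -454.0, 63.0], [601.0, -435.0, 94.0]]
mill 0.96 [174.8, 221.4, 190.1, 253.9] 384 [[578.0, 184.0, 2.0], [588.0, 203.0, 44.0], [610.0, 215.0, 88.0]]
timer 0.83 [211.6, 194.0, 233.3, 215.3] 329 [[599.0, -51.0, 1.0], [616.0, -15.0, 33.0], [652.0, 2.0, 53.0]]
```

View pics/top1.png

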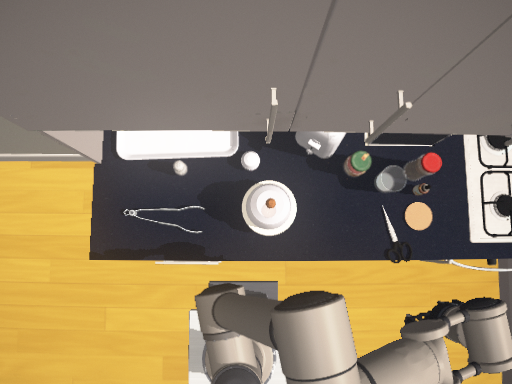

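View pics/scene1.png

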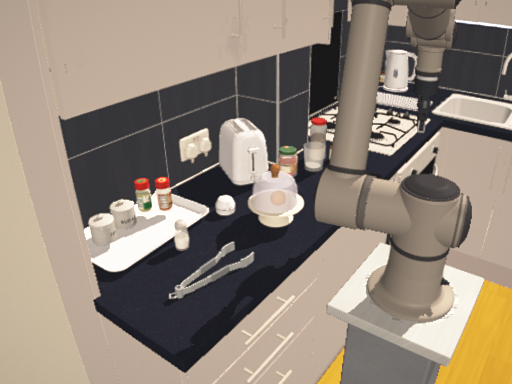

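Top view: the stand and cover are at pixel (270,207) with the knob at (271,203). The tongs' pivot is at (130,212), with tips at (204,208) and (201,232). The worktop right of the stand, around (330,210), is free. The scene view agrees. Next I'll refine the positions.

```bash
python3 - <<'E'
from h import *
from scipy.optimize import least_squares
print(env.tip_extent)
S=[]
for cam in ['top','scene']:
    p,d,c=snap(cam)
    P=pts(cam,np.ones(d.shape,bool),d,c)
    near=np.hypot(P[:,0]-469,P[:,1]+88)<60
    k=P[near&(P[:,2]>150)&(P[:,2]<195)]; print(cam,'knob',len(k),k.mean(0).round(1),k.min(0).round(),k.max(0).round())
    q=P[(np.hypot(P[:,0]-469,P[:,1]+88)<120)&(P[:,2]>52)&(P[:,2]<68)]
    r=np.hypot(q[:,0]-469,q[:,1]+88); q=q[r>76]
    def res(x): return np.minimum(0,86-np.hypot(q[:,0]-x[0],q[:,1]-x[1]))+.02*(np.hypot(q[:,0]-x[0],q[:,1]-x[1])-80)
    print('plate',len(q),least_squares(res,[469,-88],loss='soft_l1').x)
    for r in env.regions_of(cam,'cover_knob')[:1]:
        m=r['pixels'];print('knobreg',r['p'],r['box'],ray(cam,[[(r['box'][0]+r['box'][2])/2,(r['box'][1]+r['box'][3])/2]],170,c))
    for r in env.regions_of(cam,'tongs')[:1]:
        m=cv2.dilate(r['pixels'].astype(np.uint8),np.ones((5,5)))>0
        Q=pts(cam,m,d,c);Q=Q[(Q[:,2]>8)&(Q[:,2]<32)];S.append(Q);print('tongs',len(Q))
Q=np.vstack(S)
def res(x):
    a=x[2];D=Q[:,:2]-x[:2];X=D@[np.cos(a),np.sin(a)];Y=np.abs(D@[-np.sin(a),np.cos(a)])
    hw=np.interp(X,[0,115,180,226],[6,25,38,38])
    return np.concatenate([Y-hw,np.maximum(0,X-226),np.maximum(0,-12-X)])
s=least_squares(res,[465,350,-1.57],loss='soft_l1',f_scale=3);print(s.x,s.cost/len(Q))
a=s.x[2];D=Q[:,:2]-s.x[:2];X=D@[np.cos(a),np.sin(a)];print(np.percentile(X,[0,1,50,99,100]))
E
```

```text
11.0
top knob 167 [473.9 -90.8 166.5] [ 431. -134.  150.] [513. -50. 189.]
plate 455 [470.8373338  -90.94653113]
knobreg 0.87 [243.5, 179.7, 294.3, 231.0] [[466.12503517 -86.73365796 170.        ]]
tongs 128
scene knob 96 [471.7 -82.3 171. ] [462. -96. 151.] [487. -73. 187.]
plate 208 [472.08211466 -86.9711201 ]
knobreg 0.65 [250.1, 164.8, 297.4, 213.2] [[403.91359768  16.52548564 170.        ]]
tongs 833
[455.09370446 343.45098036  -1.66348061] 3.75235849725608
[-25.96240489 -15.90558488 103.13643455 220.65042566 224.09119564]
```

Call:
servo_tool(commands=[{"slide": [2.4, 3.3, 0], "spin": 7, "hand": 1}, {"slide": [2.4, 3.3, 0], "spin": 7, "hand": 1}, {"slide": [2.4, 3.3, 0], "spin": 7, "hand": 1}, {"slide": [2.4, 3.3, 0], "spin": 7, "hand": 1}, {"slide": [2.4, 3.3, 0], "spin": 7, "hand": 1}, {"slide": [2.4, 3.3, 0], "spin": 7, "hand": 1}, {"slide": [2.4, 3.3, 0], "spin": 7, "hand": 1}, {"slide": [2.4, 3.3, 0], "spin": 7, "hand": 1}, {"slide": [2.4, 3.3, 0], "spin": 7, "hand": 1}, {"slide": [2.4, 3.3, 0], "spin": 7, "hand": 1}])

```text
clock: 2.03
tool_pos: [421.3, -161.2, 242.6]
ee_rot: [3.141, 0.0, 1.578]
force: [0.8, -1.4, 0.4]
finger_gap: 85.2
finger_force: 0.0
```

Call:
servo_tool(commands=[{"slide": [2.4, 3.3, 0], "spin": 0, "hand": 1}, {"slide": [0, 0, 0], "spin": 0, "hand": 1}, {"slide": [0, 0, 0], "spin": 0, "hand": 1}])

```text
clock: 2.28
tool_pos: [445.2, -128.2, 242.2]
ee_rot: [-3.142, 0.0, 1.577]
force: [-0.6, -0.5, -0.6]
finger_gap: 85.6
finger_force: 0.0
```

```bash
python3 - <<'E'
from h import *
s=env.state();print(s['tool_pos'],s['ee_rot'],s['qpos'],s['clock'])
p,d,c=snap('wrist','w1');print(-np.array(c['R']).T@np.array(c['t']),np.array(c['R'])[2])
P=pts('w',np.ones(d.shape,bool),d,c)
n=np.hypot(P[:,0]-472,P[:,1]+90)<35
for lo,hi in [(150,160),(160,170),(170,180),(180,190)]:
    k=P[n&(P[:,2]>lo)&(P[:,2]<hi)]
    if len(k):print(lo,len(k),k.mean(0),k.min(0),k.max(0))
E
```

```text
[ 445.23349163 -128.16026482  242.24958953] [-3.14156217e+00  6.42608820e-05  1.57714575e+00] [-4.45881919e-01  2.29096473e-01  1.68372977e+00 -7.54937320e-05
  1.22876575e+00 -4.52206021e-01] 2.2833
[444.93596657 -55.76439375 372.97131895] [ 0.00212684 -0.28311806 -0.95908271]
160 12 [469.90171404 -79.63670544 169.5609725 ] [460.3250314  -93.07410048 169.10366281] [484.29590975 -75.90018235 169.95533816]
170 586 [471.23126426 -86.61933436 176.8279319 ] [ 460.18696273 -103.39257922  170.02494716] [487.92454266 -75.74564661 179.99320167]
180 902 [473.95745351 -89.46839211 182.34313044] [ 463.31455683 -101.29998269  180.00014996] [485.35410191 -77.94628547 185.20774543]
```

View pics/w1.png

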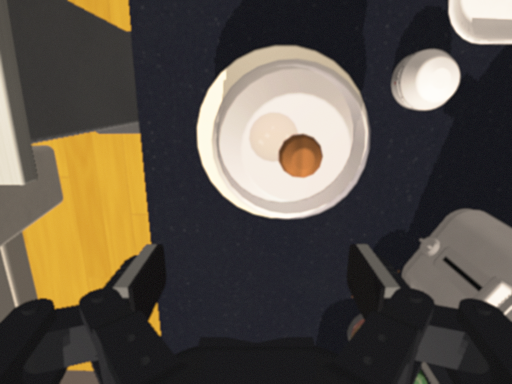

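The knob is at (300,156) in the picture, world (474,-89.7). The roll shows through at (272,136). Next I'll line up over the knob, descend and grip.

Call:
servo_tool(commands=[{"slide": [1.5, 2, 0], "spin": -0.36, "hand": 1}, {"slide": [1.4, 1.85, 0], "spin": 0, "hand": 1}, {"slide": [0, 0, -2.5], "spin": 0, "hand": 1}, {"slide": [0, 0, -2.5], "spin": 0, "hand": 1}, {"slide": [0, 0, -2], "spin": 0, "hand": 1}, {"slide": [0, 0, -1], "spin": 0, "hand": 1}, {"slide": [0, 0, 0], "spin": 0, "hand": 0.5}, {"slide": [0, 0, 0], "spin": 0, "hand": 0.3}, {"slide": [0, 0, 0], "spin": 0, "hand": 0.2}, {"slide": [0, 0, 0], "spin": 0, "hand": 0.2}], force=35)

```text
clock: 3.17
tool_pos: [473.9, -92.4, 163.4]
ee_rot: [3.139, 0.001, 1.565]
force: [-0.4, 0.7, 0.0]
finger_gap: 38.8
finger_force: 0.0
```

Call:
servo_tool(commands=[{"slide": [0, 0, 0], "spin": 0, "hand": 0.2}, {"slide": [0, 0, 0], "spin": 0, "hand": 0.2}, {"slide": [0, 0, 0], "spin": 0, "hand": 0.2}, {"slide": [0, 0, 0], "spin": 0, "hand": 0.2}])

```text
clock: 3.5
tool_pos: [474.1, -92.1, 163.5]
ee_rot: [3.139, 0.002, 1.566]
force: [-2.1, -2.1, 6.0]
finger_gap: 26.9
finger_force: 34.3
```

Call:
servo_tool(commands=[{"slide": [0, 0, 0.5], "spin": 0, "hand": 0.2}, {"slide": [0, 0, 1], "spin": 0, "hand": 0.2}, {"slide": [0, 0, 1.5], "spin": 0, "hand": 0.2}, {"slide": [0, 0, 1.5], "spin": 0, "hand": 0.2}, {"slide": [0, 0, 1.5], "spin": 0, "hand": 0.2}, {"slide": [0, 0, 1], "spin": 0, "hand": 0.2}, {"slide": [0, -0.5, 0], "spin": 0, "hand": 0.2}, {"slide": [-0.2, -1, 0], "spin": 0, "hand": 0.2}, {"slide": [-0.2, -1.5, 0], "spin": 0, "hand": 0.2}])

```text
clock: 4.25
tool_pos: [468.7, -121.4, 231.4]
ee_rot: [-3.14, -0.001, 1.568]
force: [-0.5, 0.5, -3.6]
finger_gap: 27.0
finger_force: 34.7
```

Call:
servo_tool(commands=[{"slide": [-0.2, -2, 0], "spin": 0, "hand": 0.2}, {"slide": [-0.3, -2, 0], "spin": 0, "hand": 0.2}, {"slide": [-0.3, -2, 0], "spin": 0, "hand": 0.2}, {"slide": [-0.3, -2, 0], "spin": 0, "hand": 0.2}, {"slide": [-0.3, -2, 0], "spin": 0, "hand": 0.2}, {"slide": [-0.3, -2, 0], "spin": 0, "hand": 0.2}, {"slide": [-0.3, -1.5, 0], "spin": 0, "hand": 0.2}, {"slide": [0, -1, 0], "spin": 0, "hand": 0.2}, {"slide": [0, -0.5, 0], "spin": 0, "hand": 0.2}, {"slide": [0, 0, 0], "spin": 0, "hand": 0.2}])

```text
clock: 5.08
tool_pos: [449.1, -272.4, 231.5]
ee_rot: [-3.141, -0.001, 1.565]
force: [0.4, 0.0, -2.5]
finger_gap: 27.0
finger_force: 34.7
```

```bash
python3 - <<'E'
from h import *
s=env.state();print(s['tool_pos'],s['ee_rot'],s['force'],s['clock'])
a,d,c=snap('scene');b,_,_=snap('wrist')
cv2.imwrite('pics/s2.png',np.hstack([a[100:350,130:430],b[100:350,100:450]])[:,:,::-1])
P=pts('s',np.ones(d.shape,bool),d,c)
k=P[(np.hypot(P[:,0]-450,P[:,1]+272)<85)&(P[:,2]>40)&(P[:,2]<200)];print(len(k),np.percentile(k,[1,50,99],axis=0).round() if len(k) else '')
E
```

```text
[ 449.05986073 -272.4114367   231.48227632] [-3.14065701e+00 -7.53038453e-04  1.56489214e+00] [ 0.38139699  0.021654   -2.48308549] 5.0833
674 [[ 397. -233.  128.]
 [ 437. -210.  164.]
 [ 504. -197.  199.]]
```

View pics/s2.png

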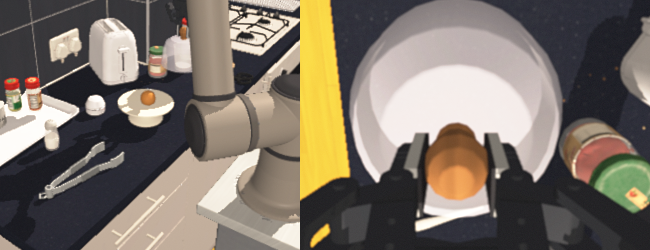

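The cover is held upright over free worktop, with the jar well clear. The roll sits on the stand. Next I'll lower the cover.

Call:
servo_tool(commands=[{"slide": [0, 0, -1.5], "spin": 0, "hand": 0.2}, {"slide": [0, 0, -2.5], "spin": 0, "hand": 0.2}, {"slide": [0, 0, -2.5], "spin": 0, "hand": 0.2}, {"slide": [0, 0, -2], "spin": 0, "hand": 0.2}, {"slide": [0, 0, -1.5], "spin": 0, "hand": 0.2}, {"slide": [0, 0, -1], "spin": 0, "hand": 0.2}, {"slide": [0, 0, -0.5], "spin": 0, "hand": 0.2}, {"slide": [0, 0, -0.2], "spin": 0, "hand": 0.2}, {"slide": [0, 0, -0.2], "spin": 0, "hand": 0.2}, {"slide": [0, 0, -0.2], "spin": 0, "hand": 0.2}])

```text
clock: 6.02
tool_pos: [450.0, -271.8, 112.1]
ee_rot: [3.14, 0.001, 1.566]
force: [0.3, -0.5, -2.4]
finger_gap: 27.1
finger_force: 34.7
```

Call:
servo_tool(commands=[{"slide": [0, 0, -0.2], "spin": 0, "hand": 0.2}, {"slide": [0, 0, -0.2], "spin": 0, "hand": 0.2}, {"slide": [0, 0, -0.2], "spin": 0, "hand": 0.2}])

```text
clock: 6.27
tool_pos: [449.6, -271.7, 105.5]
ee_rot: [3.141, 0.0, 1.566]
force: [0.1, -0.3, -3.0]
finger_gap: 27.0
finger_force: 34.7
```

Call:
servo_tool(commands=[{"slide": [0, 0, -0.1], "spin": 0, "hand": 0.2}, {"slide": [0, 0, -0.1], "spin": 0, "hand": 0.2}, {"slide": [0, 0, -0.1], "spin": 0, "hand": 0.2}])

```text
clock: 6.52
tool_pos: [449.1, -271.5, 103.4]
ee_rot: [-3.141, 0.0, 1.566]
force: [-7.7, 2.6, 18.1]
finger_gap: 26.8
finger_force: 36.2
```

Call:
servo_tool(commands=[{"slide": [0, 0, 0.1], "spin": 0, "hand": 0.2}, {"slide": [0, 0, 0], "spin": 0, "hand": 0.35}, {"slide": [0, 0, 0], "spin": 0, "hand": 0.45}, {"slide": [0, 0, 0], "spin": 0, "hand": 0.7}, {"slide": [0, 0, 0], "spin": 0, "hand": 1}, {"slide": [0, 0, 0], "spin": 0, "hand": 1}, {"slide": [0, 0, 0], "spin": 0, "hand": 1}, {"slide": [0, 0, 1], "spin": 0, "hand": 1}, {"slide": [0, 0, 2], "spin": 0, "hand": 1}, {"slide": [0, 0, 3], "spin": 0, "hand": 1}])

```text
clock: 7.35
tool_pos: [448.3, -270.7, 162.5]
ee_rot: [-3.138, -0.003, 1.566]
force: [-0.1, 0.5, -0.2]
finger_gap: 85.1
finger_force: 0.0
```

Call:
servo_tool(commands=[{"slide": [0, 0, 4], "spin": 0, "hand": 1}, {"slide": [0, 0, 4], "spin": 0, "hand": 1}, {"slide": [0, 4, 0], "spin": 0, "hand": 1}, {"slide": [0, 4, 0], "spin": 0, "hand": 1}, {"slide": [0, 4, 0], "spin": 0, "hand": 1}, {"slide": [0, 4, 0], "spin": 0, "hand": 1}, {"slide": [0, 4, 0], "spin": 0, "hand": 1}, {"slide": [0, 4, 0], "spin": 0, "hand": 1}, {"slide": [0, 4, 0], "spin": 0, "hand": 1}, {"slide": [0, 4, 0], "spin": 0, "hand": 1}])

```text
clock: 8.18
tool_pos: [449.0, 50.3, 244.3]
ee_rot: [3.14, 0.0, 1.566]
force: [0.6, -0.2, 0.5]
finger_gap: 85.1
finger_force: 0.0
```

Call:
servo_tool(commands=[{"slide": [0, 4, 0], "spin": 0, "hand": 1}, {"slide": [0, 3, 0], "spin": 0, "hand": 1}, {"slide": [0, 0, 0], "spin": 0, "hand": 1}, {"slide": [0, 0, 0], "spin": 0, "hand": 1}])

```text
clock: 8.52
tool_pos: [449.2, 119.9, 243.9]
ee_rot: [3.141, 0.0, 1.57]
force: [0.2, 0.3, -0.1]
finger_gap: 84.8
finger_force: 0.0
```

```bash
python3 - <<'E'
from h import *
s=env.state();print(s['tool_pos'],s['ee_rot'],s['clock'])
for cam in ['top','scene']:
    p,d,c=snap(cam,cam+'3')
    P=pts(cam,np.ones(d.shape,bool),d,c)
    k=P[(np.hypot(P[:,0]-450,P[:,1]+272)<90)&(P[:,2]>85)&(P[:,2]<200)];print(cam,len(k),np.percentile(k,[1,50,99],axis=0).round() if len(k) else '')
    k=P[(np.hypot(P[:,0]-473,P[:,1]+90)<50)&(P[:,2]>70)&(P[:,2]<110)];print('roll',len(k),np.percentile(k,[1,50,99],axis=0).round() if len(k) else '')
b,d,c=snap('wrist','w3')
P=pts('w',np.ones(d.shape,bool),d,c)
q=P[(P[:,2]>10)&(P[:,2]<40)&(P[:,1]>100)];print(len(q),np.percentile(q,[1,50,99],axis=0).round() if len(q) else '')
E
```

```text
[449.17210434 119.87283842 243.94063845] [3.14083131e+00 1.24003968e-04 1.56995440e+00] 8.5167
top 622 [[ 406. -313.   85.]
 [ 448. -267.   88.]
 [ 491. -226.  127.]]
roll 181 [[ 439. -109.   79.]
 [ 459.  -88.   95.]
 [ 481.  -67.  105.]]
scene 213 [[ 408. -300.   85.]
 [ 446. -261.   88.]
 [ 489. -229.  124.]]
roll 166 [[441. -99.  71.]
 [455. -75.  88.]
 [481. -62. 100.]]
3561 [[397. 102.  10.]
 [580. 208.  22.]
 [744. 289.  38.]]
```

View pics/w3.png

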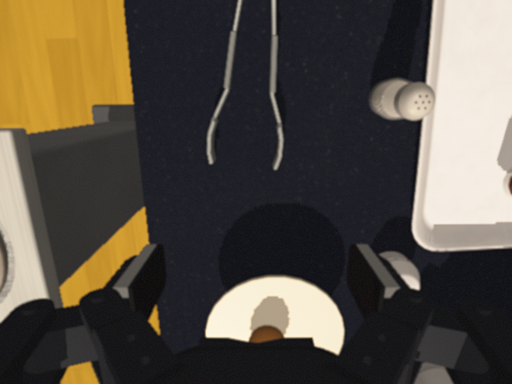

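The cover is standing upright, its shell top at about 87 mm. The tongs' arms end at (212,162) and (277,168). I'll move left to see the whole of the tongs.

Call:
servo_tool(commands=[{"slide": [0, 3.5, 0], "spin": 0, "hand": 1}, {"slide": [0, 3.5, 0], "spin": 0, "hand": 1}, {"slide": [0, 3, 0], "spin": 0, "hand": 1}, {"slide": [0, 0, 0], "spin": 0, "hand": 1}, {"slide": [0, 0, 0], "spin": 0, "hand": 1}])

```text
clock: 9.08
tool_pos: [449.7, 218.3, 243.3]
ee_rot: [-3.142, 0.0, 1.567]
force: [-0.3, -1.0, 0.6]
finger_gap: 85.6
finger_force: 0.0
```

```bash
python3 - <<'E'
from h import *
from scipy.optimize import least_squares
s=env.state();print(s['tool_pos'],s['ee_rot'])
b,d,c=snap('wrist','w4')
R=env.regions_of('wrist','tongs')
for r in R[:2]: print(r['p'],r['box'])
m=cv2.dilate(R[0]['pixels'].astype(np.uint8),np.ones((7,7)))>0
Q=pts('w',m,d,c);Q=Q[(Q[:,2]>16)&(Q[:,2]<32)];print(len(Q),np.percentile(Q,[1,50,99],axis=0).round())
def loc(x):
    a=x[2];D=Q[:,:2]-x[:2];return D@[np.cos(a),np.sin(a)],D@[-np.sin(a),np.cos(a)]
def res(x):
    X,Y=loc(x)
    hw=np.interp(X,[0,115,180,200,226],[6,x[3],x[4],40,38]);o=(X>80)
    return np.concatenate([(np.abs(Y)-hw)*o,np.maximum(0,X-226),.05*(226-X)*(X>200)])
s=least_squares(res,[455,343,-1.66,25,38],loss='soft_l1',f_scale=2);print(s.x,s.cost/len(Q))
X,Y=loc(s.x);print(np.percentile(X,[0,1,99,100]))
for lo in range(-20,230,20):
    k=(X>lo)&(X<lo+20);
    if k.any(): print(lo,k.sum(),np.median(Y[k&(Y>0)]) if (k&(Y>0)).any() else 0,np.median(Y[k&(Y<0)]) if (k&(Y<0)).any() else 0,np.median(Q[k,2]))
a=s.x[2];e=np.array([np.cos(a),np.sin(a)])
print('grip',s.x[:2]+115*e,'tip',s.x[:2]+203*e)
E
```

```text
[449.65770447 218.31007621 243.2545545 ] [-3.14155704e+00  3.67090051e-04  1.56680141e+00]
0.69 [212.5, 18.9, 282.2, 245.5]
1777 [[397. 121.  17.]
 [456. 247.  23.]
 [478. 352.  29.]]
[457.25157488 348.01479312  -1.66706451  22.73164495  33.85433259] 1.0383371550162999
[-24.90023147  -4.00464721 227.1526221  229.99073267]
-20 69 3.112274445719345 -3.1122549231565704 27.188404924916394
0 286 4.7863703638842825 -5.493548324571974 26.78098800286856
20 133 12.21672704598003 -13.144470649766099 21.894394574553914
40 108 15.712766645815437 -15.860207628587295 22.27001611323761
60 106 18.353836783063343 -18.23990285651091 22.09621172457697
80 162 20.76793218946745 -20.74667151732794 22.86462643102515
100 193 22.484637056393115 -22.462794017491635 23.453973373344816
120 188 23.80837778279456 -23.922016002750283 23.47357753963288
140 116 25.930090748468736 -25.80800632056225 22.55140516958719
160 89 32.88265921083871 -32.93020789927993 21.766120224904785
180 128 38.11470598855573 -38.24470929781232 26.11394979397199
200 125 39.32264017532505 -39.21639586457889 26.32361201801074
220 70 36.90485288393859 -36.77192763122247 26.040684129926056
grip [446.19782585 233.54726658] tip [437.73930485 145.95472453]
```

View pics/w4.png

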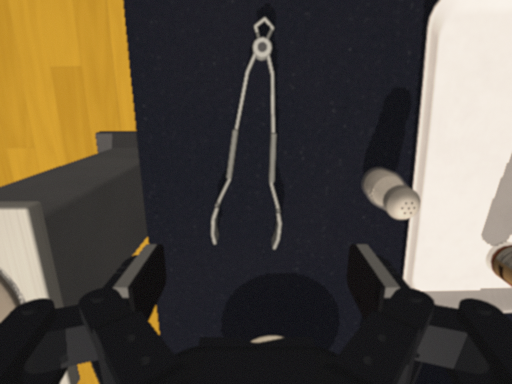

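The tongs fit is symmetric: pivot at (262,47), tips at (214,243) and (277,247), grip point at world (446,233.5), heading −95.5°. Next I'll go down to grip.

Call:
servo_tool(commands=[{"slide": [-0.35, 1.5, -3], "spin": -5.3, "hand": 1}, {"slide": [0, 0, -4], "spin": 0, "hand": 1}, {"slide": [0, 0, -4], "spin": 0, "hand": 1}, {"slide": [0, 0, -4], "spin": 0, "hand": 1}, {"slide": [0, 0, -3], "spin": 0, "hand": 1}, {"slide": [0, 0, -2], "spin": 0, "hand": 1}, {"slide": [0, 0, -1.5], "spin": 0, "hand": 1}, {"slide": [0, 0, -0.8], "spin": 0, "hand": 1}, {"slide": [0, 0, 0], "spin": 0, "hand": 1}, {"slide": [0, 0, 0], "spin": 0, "hand": 1}])

```text
clock: 10.02
tool_pos: [446.5, 232.7, 20.8]
ee_rot: [3.141, 0.0, 1.472]
force: [-0.0, 0.6, -0.8]
finger_gap: 85.4
finger_force: 0.0
```

Call:
servo_tool(commands=[{"slide": [0, 0, -0.4], "spin": 0, "hand": 1}, {"slide": [0, 0, -0.3], "spin": 0, "hand": 1}, {"slide": [0, 0, 0], "spin": 0, "hand": 0.8}, {"slide": [0, 0, 0], "spin": 0, "hand": 0.7}, {"slide": [0, 0, 0], "spin": 0, "hand": 0.6}, {"slide": [0, 0, 0], "spin": 0, "hand": 0.55}, {"slide": [0, 0, 0], "spin": 0, "hand": 0.55}, {"slide": [0, 0, 0], "spin": 0, "hand": 0.55}, {"slide": [0, 0, 0], "spin": 0, "hand": 0.55}], force=20)

```text
clock: 10.77
tool_pos: [446.3, 233.6, 14.4]
ee_rot: [3.14, -0.001, 1.473]
force: [-1.4, -0.6, 8.9]
finger_gap: 47.7
finger_force: 10.7
```

Call:
servo_tool(commands=[{"slide": [0, 0, 0.5], "spin": 0, "hand": 0.55}, {"slide": [0, 0, 1], "spin": 0, "hand": 0.55}, {"slide": [0, 0, 2], "spin": 0, "hand": 0.55}, {"slide": [0, 0, 2.5], "spin": 0, "hand": 0.55}, {"slide": [0, 0, 2.5], "spin": 0, "hand": 0.55}, {"slide": [0, 0, 2], "spin": 0, "hand": 0.55}, {"slide": [0, 0, 1], "spin": 0, "hand": 0.55}, {"slide": [0, 0, 0.5], "spin": 0, "hand": 0.55}, {"slide": [0, 0, 0], "spin": 0, "hand": 0.55}])

```text
clock: 11.52
tool_pos: [446.2, 233.6, 134.1]
ee_rot: [3.14, -0.001, 1.474]
force: [0.3, -0.2, -0.2]
finger_gap: 47.2
finger_force: 7.9
```

```bash
cat > roll.py <<'E'
from h import *
from scipy.optimize import least_squares
def sph(cam,show=True):
    p,d,c=snap(cam)
    hsv=cv2.cvtColor(p,cv2.COLOR_RGB2HSV).astype(int)
    br=(hsv[...,0]<25)&(hsv[...,1]>80)
    P=pts(cam,br,d,c); o=-np.array(c['R']).T@np.array(c['t'])
    q=P[(np.hypot(P[:,0]-460,P[:,1]+88)<45)&(P[:,2]>64)&(P[:,2]<110)]
    # silhouette centre: brown pixel centroid near the roll
    v,u=np.nonzero(br); X=ray(cam,np.stack([u,v],1),78,c); k=np.hypot(X[:,0]-460,X[:,1]+88)<40
    X=X[k]; ctr=(X[:,:2].max(0)+X[:,:2].min(0))/2
    def res(x):
        D=q-[x[0],x[1],78]; return np.sqrt((D[:,:2]**2).sum(1)/23.5**2+(D[:,2]/np.where(D[:,2]>0,22,18))**2)*23-23
    s=least_squares(res,[460,-88],loss='soft_l1',f_scale=2)
    print(cam,len(q),s.x,s.cost/len(q),'silh',len(X),X.mean(0)[:2],ctr)
E
python3 - <<'E'
from roll import *
s=env.state();print(s['tool_pos'],s['ee_rot'],s['finger_gap'],s['finger_force'])
sph('top');sph('scene')
b,d,c=snap('wrist');a,_,_=snap('scene')
cv2.imwrite('pics/s5.png',np.hstack([a[100:350,130:430],b[0:250,100:450]])[:,:,::-1])
m=np.ones(d.shape,bool);Q=pts('w',m,d,c)
x0=np.array([446.3,233.6]);a=-1.667;D=Q[:,:2]-x0;X=115+D@[np.cos(a),np.sin(a)];Y=D@[-np.sin(a),np.cos(a)]
k=(np.abs(Y)<60)&(Q[:,2]>100)&(Q[:,2]<170)&(X<100);print('tongs X',np.percentile(X[k],[0,50]),'Y',np.median(Y[k&(X<20)]))
for lo in range(-20,100,20):
    j=k&(X>=lo)&(X<lo+20)
    if j.any():print(lo,j.sum(),np.median(Q[j,2]).round(1),Y[j].min().round(1),Y[j].max().round(1))
E
```

```text
[446.19532735 233.60371697 134.14144881] [ 3.14001539e+00 -6.50656740e-04  1.47386817e+00] 47.15967516809296 7.873826408275164
top 169 [460.82401894 -88.48985816] 1.4712393846038532 silh 171 [460.03805363 -89.32016176] [460.55956852 -88.41374278]
scene 172 [463.45840613 -87.41549856] 1.6209599708870104 silh 162 [460.92749767 -85.35281772] [461.27537939 -86.43775017]
tongs X [ 4.55453157 43.26720125] Y -0.25458354759151863
0 1675 139.0 -11.3 10.7
20 1423 138.7 -15.6 14.7
40 1151 139.0 -17.4 16.4
60 1038 139.1 -19.7 18.4
80 1319 139.7 -22.8 21.8
```

View pics/s5.png

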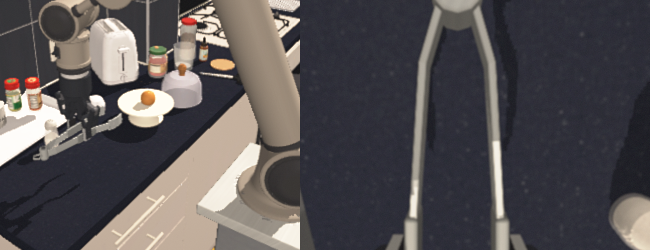

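The tongs are held level and open, and the roll is at (461,-88). I'll carry the tongs to just above it.

Call:
servo_tool(commands=[{"slide": [0.1, -1, 0], "spin": 0, "hand": 0.55}, {"slide": [0.2, -2, 0], "spin": 0, "hand": 0.55}, {"slide": [0.3, -3, 0], "spin": 0, "hand": 0.55}, {"slide": [0.3, -3, 0], "spin": 0, "hand": 0.55}, {"slide": [0.3, -3, 0], "spin": 0, "hand": 0.55}, {"slide": [0.3, -3, 0], "spin": 0, "hand": 0.55}, {"slide": [0.3, -3, 0], "spin": 0, "hand": 0.55}, {"slide": [0.3, -3, 0], "spin": 0, "hand": 0.55}, {"slide": [0.2, -1.7, 0], "spin": 0, "hand": 0.55}, {"slide": [0, -0.7, 0], "spin": 0, "hand": 0.55}])

```text
clock: 12.55
tool_pos: [468.9, -3.4, 132.7]
ee_rot: [-3.141, 0.001, 1.471]
force: [0.1, -0.8, -0.8]
finger_gap: 47.1
finger_force: 7.9
```

Call:
servo_tool(commands=[{"slide": [0, 0, 0], "spin": 0, "hand": 0.55}, {"slide": [0, 0, 0], "spin": 0, "hand": 0.55}])

```text
clock: 12.72
tool_pos: [468.5, -0.4, 132.9]
ee_rot: [-3.141, -0.0, 1.473]
force: [0.6, -0.5, -0.6]
finger_gap: 46.8
finger_force: 7.9
```

```bash
python3 - <<'E'
from h import *
s=env.state();g=s['tool_pos'];a=s['ee_rot'][2]-np.pi;print(g,a,s['finger_gap'],s['finger_force'],'tip',g[:2]+88*np.array([np.cos(a),np.sin(a)]))
ims=[]
for cam in ['scene','top']:
    p,d,c=snap(cam)
    Q=pts(cam,np.ones(d.shape,bool),d,c);D=Q[:,:2]-g[:2];X=115+D@[np.cos(a),np.sin(a)];Y=D@[-np.sin(a),np.cos(a)]
    k=(np.abs(Y)<50)&(Q[:,2]>112)&(Q[:,2]<155)&(X>150)&(X<245)
    print(cam,k.sum(),np.percentile(Q[k,2],[2,50,98]) if k.any() else '')
    for sg in (1,-1):
        j=k&(Y*sg>0)&(X>185)
        if j.any():print(sg,j.sum(),'X',X[j].max(),'Y',np.percentile(Y[j],[2,50,98]).round(1))
    ims.append(p)
a=cv2.resize(ims[0][130:250,200:340],(560,480));b=cv2.resize(ims[1][160:260,230:300],(240,343))
o=np.zeros((480,800,3),np.uint8);o[:,:560]=a;o[:343,560:]=b;cv2.imwrite('pics/s6.png',o[:,:,::-1])
E
```

```text
[ 4.68468850e+02 -3.82631375e-01  1.32922389e+02] -1.668801477460768 46.79369679744006 7.874687456719869 tip [459.85819669 -87.96034912]
scene 155 [120.24182461 133.60416532 146.87102015]
-1 81 X 231.74863419290966 Y [-37.6 -34.1 -29.5]
top 66 [123.48259435 147.7987516  153.03853164]
1 32 X 229.33218709887475 Y [29.5 33.  36.2]
-1 29 X 229.39455453609705 Y [-37.4 -35.1 -31.7]
```

View pics/s6.png

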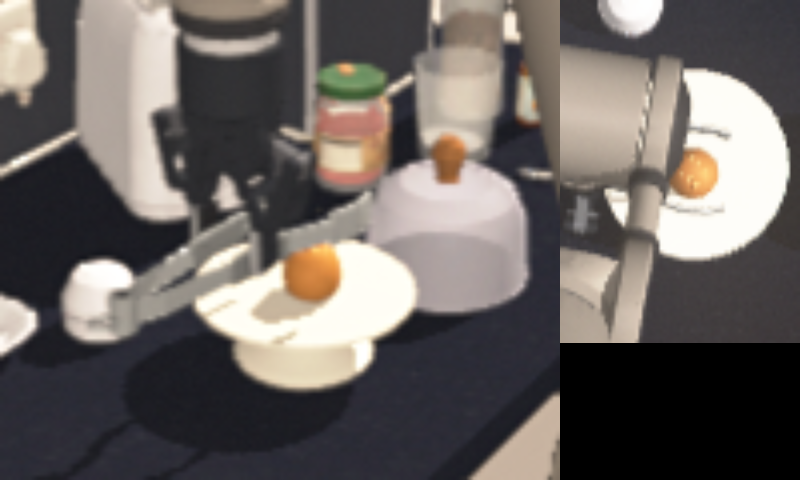

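The roll at (312,273) in the left crop lies between the tips. The cup ends in the right crop, at about (712,130) and (712,208), reach a few mm too far. I'll correct by +2 mm in x and +3 mm in y, then descend.

Call:
servo_tool(commands=[{"slide": [0.2, 0.3, 0], "spin": 0, "hand": 0.55}, {"slide": [0, 0, -0.7], "spin": 0, "hand": 0.55}, {"slide": [0, 0, -1], "spin": 0, "hand": 0.55}, {"slide": [0, 0, -1], "spin": 0, "hand": 0.55}, {"slide": [0, 0, -1], "spin": 0, "hand": 0.55}, {"slide": [0, 0, -0.8], "spin": 0, "hand": 0.55}, {"slide": [0, 0, -0.4], "spin": 0, "hand": 0.55}, {"slide": [0, 0, 0], "spin": 0, "hand": 0.55}, {"slide": [0, 0, 0], "spin": 0, "hand": 0.55}])

```text
clock: 13.57
tool_pos: [471.0, 2.7, 84.2]
ee_rot: [-3.141, -0.0, 1.474]
force: [-0.6, -0.1, -0.2]
finger_gap: 47.3
finger_force: 7.9
```

```bash
python3 - <<'E'
from h import *
s=env.state();print(s['tool_pos'],s['force'],s['finger_gap'],s['finger_force'])
a=snap('scene')[0];b=snap('top')[0]
a=cv2.resize(a[130:250,200:340],(560,480));b=cv2.resize(b[160:260,230:300],(240,343))
o=np.zeros((480,800,3),np.uint8);o[:,:560]=a;o[:343,560:]=b;cv2.imwrite('pics/s7.png',o[:,:,::-1])
E
```

```text
[470.97681895   2.65953437  84.24831483] [-0.61200823 -0.05502109 -0.21308452] 47.34762385911346 7.8745437094598
```

View pics/s7.png

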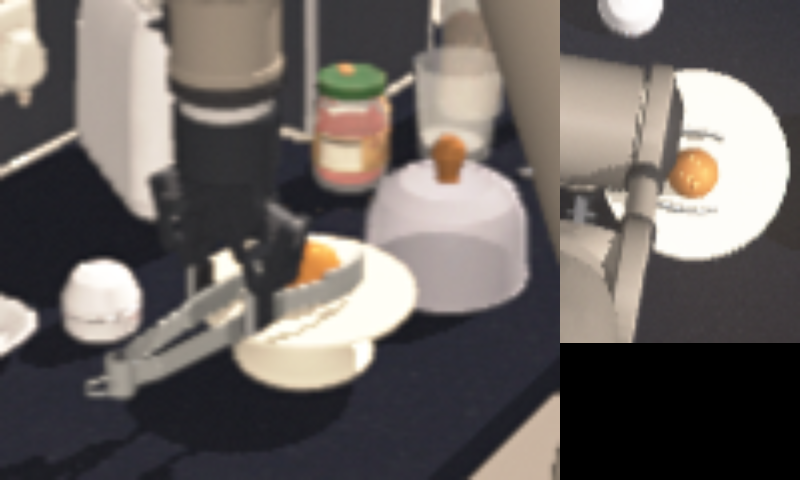

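The cups straddle the roll: in the right crop, cup rows 134 and 209, roll at 173. They are still about 2 mm too far, so I'll nudge back and close.

Call:
servo_tool(commands=[{"slide": [0, 0.2, -0.1], "spin": 0, "hand": 0.55}, {"slide": [0, 0, 0], "spin": 0, "hand": 0.5}, {"slide": [0, 0, 0], "spin": 0, "hand": 0.46}, {"slide": [0, 0, 0], "spin": 0, "hand": 0.43}, {"slide": [0, 0, 0], "spin": 0, "hand": 0.4}, {"slide": [0, 0, 0], "spin": 0, "hand": 0.35}, {"slide": [0, 0, 0], "spin": 0, "hand": 0.3}, {"slide": [0, 0, 0], "spin": 0, "hand": 0.3}, {"slide": [0, 0, 0], "spin": 0, "hand": 0.3}, {"slide": [0, 0, 0], "spin": 0, "hand": 0.3}], force=40)

```text
clock: 14.5
tool_pos: [471.1, 4.5, 83.4]
ee_rot: [3.141, -0.0, 1.474]
force: [0.7, 1.3, 0.6]
finger_gap: 35.0
finger_force: 40.4
```

Gap 35 mm at 40 N: stopped on the roll. Next I'll lift slowly.

Call:
servo_tool(commands=[{"slide": [0, 0, 0.3], "spin": 0, "hand": 0.3}, {"slide": [0, 0, 0.6], "spin": 0, "hand": 0.3}, {"slide": [0, 0, 1], "spin": 0, "hand": 0.3}, {"slide": [0, 0, 1], "spin": 0, "hand": 0.3}, {"slide": [0, 0, 1.2], "spin": 0, "hand": 0.3}, {"slide": [0, 0, 1.2], "spin": 0, "hand": 0.3}, {"slide": [0, 0, 1.2], "spin": 0, "hand": 0.3}, {"slide": [0, 0, 1.2], "spin": 0, "hand": 0.3}, {"slide": [0, 0, 0.8], "spin": 0, "hand": 0.3}, {"slide": [0, 0, 0.5], "spin": 0, "hand": 0.3}])

```text
clock: 15.33
tool_pos: [471.2, 4.4, 174.5]
ee_rot: [3.14, 0.0, 1.474]
force: [-0.1, 0.8, -1.7]
finger_gap: 34.8
finger_force: 40.3
```

Call:
servo_tool(commands=[{"slide": [0, 0, 0], "spin": 0, "hand": 0.3}, {"slide": [0, 0, 0], "spin": 0, "hand": 0.3}, {"slide": [0, 0, 0], "spin": 0, "hand": 0.3}, {"slide": [0, 0, 0], "spin": 0, "hand": 0.3}, {"slide": [0, 0, 0], "spin": 0, "hand": 0.3}])

```text
clock: 15.75
tool_pos: [470.6, 4.5, 172.8]
ee_rot: [-3.14, -0.0, 1.474]
force: [0.5, 0.6, -1.1]
finger_gap: 34.6
finger_force: 40.3
```

```bash
python3 - <<'E'
from h import *
s=env.state();print(s['tool_pos'],s['force'],s['finger_gap'],s['finger_force'],s['clock'])
ims=[]
for cam in ['scene','top']:
    p,d,c=snap(cam);ims.append(p)
    h=cv2.cvtColor(p,cv2.COLOR_RGB2HSV).astype(int);P=pts(cam,(h[...,0]<25)&(h[...,1]>80),d,c)
    k=P[(np.hypot(P[:,0]-461,P[:,1]+86)<45)&(P[:,2]>50)&(P[:,2]<250)];print(cam,len(k),np.percentile(k,[2,50,98],axis=0).round() if len(k) else '')
a=cv2.resize(ims[0][130:250,200:340],(560,480));b=cv2.resize(ims[1][160:260,230:300],(240,343))
o=np.zeros((480,800,3),np.uint8);o[:,:560]=a;o[:343,560:]=b;cv2.imwrite('pics/s8.png',o[:,:,::-1])
E
```

```text
[470.64298609   4.51502792 172.7537509 ] [ 0.51530098  0.64208674 -1.12321902] 34.59462717783443 40.2893990278244 15.75
scene 86 [[ 445. -103.  165.]
 [ 459.  -76.  182.]
 [ 479.  -63.  188.]]
top 190 [[ 441. -109.  171.]
 [ 459.  -89.  185.]
 [ 480.  -70.  193.]]
```

View pics/s8.png

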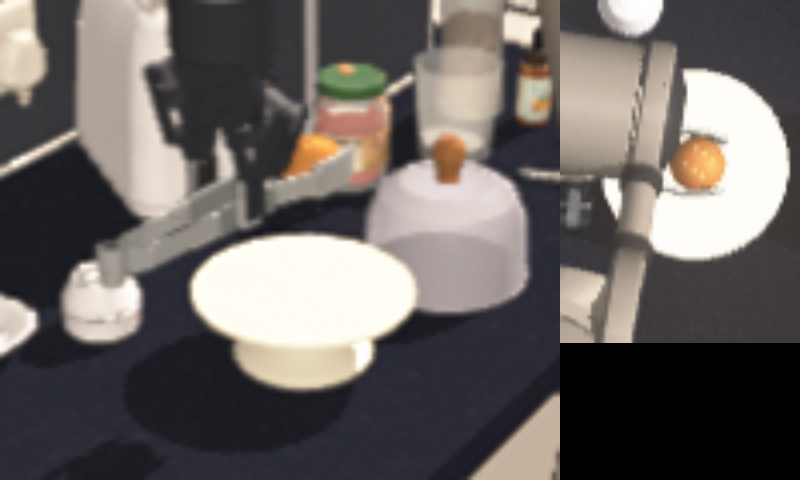

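The roll, at (315,155) left and (698,163) right, hangs between the closed cups with its top at about 190 mm, roughly 9 cm up. The stand is empty and the cover stands upright. I'll check that it stays still, then hand in.

Call:
servo_tool(commands=[{"slide": [0, 0, 0], "spin": 0, "hand": 0.3}, {"slide": [0, 0, 0], "spin": 0, "hand": 0.3}, {"slide": [0, 0, 0], "spin": 0, "hand": 0.3}, {"slide": [0, 0, 0], "spin": 0, "hand": 0.3}, {"slide": [0, 0, 0], "spin": 0, "hand": 0.3}, {"slide": [0, 0, 0], "spin": 0, "hand": 0.3}, {"slide": [0, 0, 0], "spin": 0, "hand": 0.3}, {"slide": [0, 0, 0], "spin": 0, "hand": 0.3}])

```text
clock: 16.52
tool_pos: [471.0, 4.4, 173.4]
ee_rot: [3.141, 0.0, 1.474]
force: [-0.1, 0.9, -1.5]
finger_gap: 34.9
finger_force: 40.3
```

```bash
python3 - <<'E'
from h import *
p,d,c=snap('top');h=cv2.cvtColor(p,cv2.COLOR_RGB2HSV).astype(int);P=pts('top',(h[...,0]<25)&(h[...,1]>80),d,c)
k=P[(np.hypot(P[:,0]-461,P[:,1]+86)<45)&(P[:,2]>50)&(P[:,2]<250)];m=np.median(k,0);print(m,env.state()['finger_gap'])
if m[2]>180: print(env.hand_in())
E
```

```text
[459.52389172 -88.8899384  185.80007969] 34.78423467119512
the job is handed in; nothing more can be done
None
```

Handed in at about 16.5 s: the cover stands upright on the worktop right of the stand, the roll is held still in the closed tongs about 9 cm above the plate, and I did not touch the jar, mill, timer or glass.

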